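Lock the sample vials with the keeper and hold the carrier up

ROBOT

A 6-joint arm with a two-finger parallel gripper is mounted at the origin on a cart in front of the work surface, level with it; the furniture and walls round the work are solid. World frame = base frame: x ahead of the robot, y to its left, z up, the work surface at z = 0. Lengths are in m, angles in rad, forces in N, time in s.
With the tool pointing down it reaches from about 0.3 to 0.825 m from the base axis. Payload 5.4 kg.
Tool frame: the origin (TCP) lies at the very end of the fingers, on their centre line; the grasp point (between the pads) lies 19 mm behind it; z points along the fingers, y is the line along which they close (so a half turn about z gives the same grasp; the last joint's range is limited). The gripper opens to 92 mm and grips with 3 to 60 N. Pads are 20 mm wide; open, the fingers measure 128 mm over their backs; the gripper's body (75 mm by 189 mm) begins 69 mm behind the grasp point.
Start: joints at [-1.365, 0.158, 1.597, -0, 1.386, -0.21], TCP at [0.232, -0.526, 0.215] pointing down, gripper open.
Joint ranges: [-2.91, 2.91], [-0.94, 2.29], [0.18, 2.7], [-1.29, 4.43], [0.17, 2.64], [-3, 3]. Speed limits (rad/s): [2.57, 2.57, 3.14, 3.14, 3.14, 3.14].

INTERFACE

Orientations are given as a rotation vector (axis times angle).
In Python, from workcell import bot gives the robot as it stands. Calls block until the motion is done:
- bot.goto(position, orientation): joint-space move of the TCP to a pose.
- bot.line_to(position, rot=None, max_speed=0.15): straight line of the TCP; rot=None keeps the orientation; max_speed is the mean speed in m/s.
- bot.set_joints(angles): joint-space move.
- bot.set_gripper(opening, newtons=None): opening from 0.0 (shut) to 1.0 (fully open); newtons is the grip in N (None keeps the last); returns when the fingers have stopped.
- bot.hold(seconds).
- bot.inverse_kinematics(position, orientation): joint angles nearest the present ones, or None.
- bot.read_camera(name): name is "side" or "top" or "wrist"; returns a dict with "pixels" (384x512x3 uint8, blue, green, red), "fx", "fy", "cx", "cy" (pixels), "k1" (the pictures are not rectified: a ray, as slopes to the right and down, at radius r is drawn at 1 + k1 r^2 times it, then the intrinsics apply), "R" (3x3) and "t" (3): a world point X has camera coordinates R X + t. Camera axes: x right, y down, z forward; pixel columns grow to the right and rows downward; lengths in m; the calibration is good to about 2 mm. A picture is of the moment at which its call begins. There is no depth.
A pose or a line that the arm cannot do raises bot.MotionError and nothing moves.
- bot.job_done(): hands the job in; it is judged then, once.
Readings, each from a call of its own:
- bot.current_clock(): time.
- bot.current_joints(): joint angles.
- bot.current_joint_vel(): joint speeds.
- bot.current_effort(): joint torques, N m.
- bot.current_ee_pos(): TCP position.
- bot.current_tool_rot(): TCP orientation.
- bot.current_contact_force(): force on the tool from outside, world axes, zero at the start.
- bot.current_ft_torque(): the same for the moment, N m.
- bot.current_opening(): opening from 0.0 (shut) to 1.0 (fully open).
- bot.current_grip_force(): force on a finger pad.
Only numpy, scipy, OpenCV 4.12 (cv2) and the standard library are available. Lean on these libraries where they do the work, as an engineer would, in place of code of your own. Each camera call takes 0.05 s, during which the arm holds its last target. There are 200 camera calls.

TASK

Get the vial carrier ready to hand over: hang the loose keeper disc, hub up, over the carrier's square post by its centre hole and let it go, so that it rests flat on the post's shoulder above the vials while the carrier still stands on the table. Then take the carrier by the bare top of its post, lift it level until its base is about 15 cm above the table, and finish holding it there, still and level, with the keeper and all four vials in place. Do not disturb the counter, the dish or the tin.

Things in the scene. Friction and masses are not known exactly. Their poses are not given: they have to be found in the camera images.
- post_top (a point): centre of the top end of the carrier's upright steel post, on the carrier's middle axis, 122 mm above its underside. The post is 12 x 12 mm square, its faces square with the carrier's x and y axes. With the keeper seated, the post's bare top 34 mm project above the keeper's hub. Axes: x along the carrier's long side, y along its short side, z up
- post_shoulder (a point): on the carrier's post axis: centre of the upper face of the round steel shoulder (32 mm in diameter) on which the keeper comes to rest; 60 mm above the carrier's underside, 62 mm below the post's top. Axes as post_top
- carrier: loose vial carrier, about 0.32 kg without vials: white block 116 (x) x 88 (y) x 26 mm with an upright post in its middle and four wells 20 mm deep, 34 mm (x) and 24 mm (y) from the post's axis, a vial standing in each; the caps reach 58 mm above the underside. Origin: centre of its underside; axes as post_top
- keeper_hub (a point): point on the keeper's axis, 20 mm above its underside: inside its grip hub, 16 mm above the disc's upper face and 8 mm below the hub's upper rim. z is the hole's axis, up
- keeper: loose black disc 100 mm in diameter, 4 mm thick, with a grey round grip hub of 36 mm outer diameter standing 24 mm up from its middle; a round hole 24 mm in diameter runs down through hub and disc. About 0.08 kg. At first it lies flat on the table, hub up. Origin: centre of its underside; z up along the hole
- sample0_centre (a point): centre, half-way up, of the loose capped sample vial (13 mm in diameter, 52 mm high) in the carrier's well at its own end -x, side -y; z along the vial
- sample1_centre (a point): centre, half-way up, of the loose capped sample vial (13 mm in diameter, 52 mm high) in the carrier's well at its own end -x, side +y; z along the vial
- sample2_centre (a point): centre, half-way up, of the loose capped sample vial (13 mm in diameter, 52 mm high) in the carrier's well at its own end +x, side -y; z along the vial
- sample3_centre (a point): centre, half-way up, of the loose capped sample vial (13 mm in diameter, 52 mm high) in the carrier's well at its own end +x, side +y; z along the vial
- counter_centre (a point): bystander: chromed hand tally counter, 46 x 79 x 37 mm, on the table; point 14 mm above its underside
- dish_centre (a point): bystander: small round lidded plastic dish, 59 mm in diameter, 12 mm high, on the table; point half-way up
- tin_centre (a point): bystander: small round tin, 53 mm in diameter, 18 mm high, on the table; point half-way up
Things that resemble listed ones, but are neither listed nor needed, are in the scene too. Of the things shaped like the keeper, the black one is meant.

How it is judged:
On the way:
1. the keeper, let go, rests flat on the post's shoulder while the carrier stands on the table with its vials (horizontal distance between keeper_hub and post_shoulder below 0.01 m and z of keeper_hub in the frame of post_shoulder between 0.016 and 0.024 m and angle between the z axis of keeper_hub and the z axis of post_shoulder, either way round below 0.08 rad and contact force between the fingers and keeper below 0.2 N and height (world z) of post_shoulder below 0.064 m and angle between post_shoulder's own z axis and vertical below 0.05 rad), for 0.2 s.
At the end, for the whole second after the job is handed in: fingers hold the carrier still and within 6 degrees of level, its underside 110 to 200 mm above the table; keeper on the shoulder (10 mm aside, 4 mm in height, 0.08 rad); each vial in its well within 6 mm; counter, dish, tin within 25 mm of their starts (horizontal distance between keeper_hub and post_shoulder below 0.01 m and z of keeper_hub in the frame of post_shoulder between 0.016 and 0.024 m and angle between the z axis of keeper_hub and the z axis of post_shoulder, either way round below 0.08 rad and x of sample0_centre in the frame of post_shoulder between -0.04 and -0.028 m and y of sample0_centre in the frame of post_shoulder between -0.03 and -0.018 m and z of sample0_centre in the frame of post_shoulder between -0.034 and -0.022 m and x of sample1_centre in the frame of post_shoulder between -0.04 and -0.028 m and y of sample1_centre in the frame of post_shoulder between 0.018 and 0.03 m and z of sample1_centre in the frame of post_shoulder between -0.034 and -0.022 m and x of sample2_centre in the frame of post_shoulder between 0.028 and 0.04 m and y of sample2_centre in the frame of post_shoulder between -0.03 and -0.018 m and z of sample2_centre in the frame of post_shoulder between -0.034 and -0.022 m and x of sample3_centre in the frame of post_shoulder between 0.028 and 0.04 m and y of sample3_centre in the frame of post_shoulder between 0.018 and 0.03 m and z of sample3_centre in the frame of post_shoulder between -0.034 and -0.022 m and height (world z) of post_shoulder between 0.17 and 0.26 m and angle between post_shoulder's own z axis and vertical below 0.105 rad and contact force between the fingers and carrier above 1 N and linear speed of carrier below 0.02 m/s and angular speed of carrier below 0.1 rad/s and distance of each of counter_centre, dish_centre, tin_centre from where it was at the start of the episode below 0.025 m); the arm keeps its last pose, push and grip.
It fails at once if the carrier is tipped by more than 20 degrees (angle between post_shoulder's own z axis and vertical above 0.35 rad).
It fails at once if the counter, dish or tin is pushed more than 25 mm (distance of any of counter_centre, dish_centre, tin_centre from where it was at the start of the episode above 0.025 m).
It also fails if it takes over 54 s, if anything falls off the work surface, if the arm or the gripper's body presses on something with over 40 N, if the wrist force passes 120 N, or if a joint passes its speed limit or range.

## Working session

There is one attempt and no reset: what is moved stays moved. The work goes in short steps, each a Python script; the robot and the scene stay as the last script left them, time stands still between calls to the robot, and variables do not carry over. Pictures are saved under pics/ and viewed, at most 10 in all, crops included, and the job is handed in when it is done.

```bash
mkdir -p pics
cat > h.py <<'E'
import numpy as np, cv2
from workcell import bot
from scipy.spatial.transform import Rotation as Rn
def snap(name,fn=None):
    c=bot.read_camera(name)
    if fn: cv2.imwrite(f'pics/{fn}.png',c['pixels'])
    np.savez(f'pics/{fn or name}.npz',**c)
    return c
def load(fn): return dict(np.load(f'pics/{fn}.npz'))
def ray(c,u,v):
    d=np.array([(u-c['cx'])/c['fx'],(v-c['cy'])/c['fy']]); s=d.copy()
    for _ in range(20): s=d/(1+c['k1']*(s@s))
    R=np.array(c['R']);t=np.array(c['t'])
    w=R.T@np.array([s[0],s[1],1]); return -R.T@t, w/np.linalg.norm(w)
def atz(c,u,v,z):
    o,w=ray(c,u,v); return o+w*(z-o[2])/w[2]
def proj(c,X):
    p=np.array(c['R'])@np.array(X)+np.array(c['t']); s=p[:2]/p[2]; s=s*(1+c['k1']*(s@s))
    return s*[c['fx'],c['fy']]+[c['cx'],c['cy']]
def tri(*obs):
    A=np.zeros((3,3));b=np.zeros(3);L=[]
    for c,u,v in obs:
        o,w=ray(c,u,v);P=np.eye(3)-np.outer(w,w);A+=P;b+=P@o;L.append((o,w))
    X=np.linalg.solve(A,b)
    return X,[np.linalg.norm((np.eye(3)-np.outer(w,w))@(X-o)) for o,w in L]
def down(yaw): # tool y axis at world angle yaw (closing line), z down
    y=np.array([np.cos(yaw),np.sin(yaw),0]);z=np.array([0,0,-1.]);x=np.cross(y,z)
    return Rn.from_matrix(np.c_[x,y,z]).as_rotvec()
E
python3 - <<'E'
from h import *
a=snap('top','top');b=snap('side','side');print(bot.current_clock(),bot.current_tool_rot())
for c in(a,b):print(-np.array(c['R']).T@np.array(c['t']),c['fx'],c['k1'])
E
```

```text
0.1 [-3.07222852e+00 -6.48105038e-01 -2.84694204e-05]
[0.45626699 0.05411468 1.04495042] 383.3011879060497 0.010150190725747367
[0.24598198 1.11051537 0.75041712] 408.0894658916675 -0.1459075384153932
```

View pics/top.png

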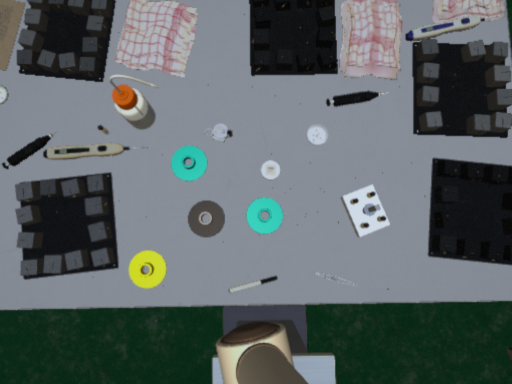

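View pics/side.png

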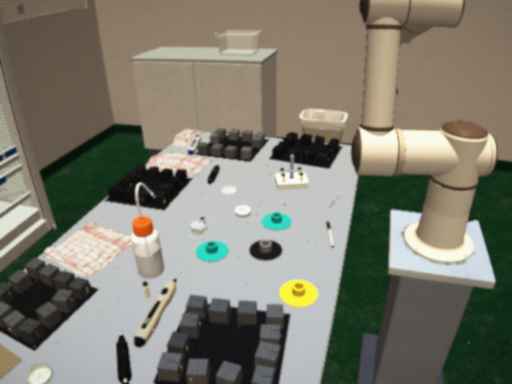

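The black keeper is at top (206,218) and side (265,249). The carrier is at top (367,210) and side (292,180). The dish, tin and counter are near top (270,170), (317,134) and (221,132). I'll enlarge both views.

Run:
```python
from h import *
a=load('top');b=load('side')
def crop(c,u,v,w=48,h=36): return cv2.resize(c['pixels'][v-h:v+h,u-w:u+w],(400,300),interpolation=cv2.INTER_CUBIC)
im=np.vstack([np.hstack([crop(a,206,218),crop(a,367,210)]),np.hstack([crop(b,265,245),crop(b,292,172)])])
cv2.imwrite('pics/c1.png',im)
print(atz(a,205,217,.028),atz(b,265,243,.028),atz(a,372,209,.122),atz(b,292,157,.122),atz(a,367,210,.026))
```

```text
[0.51248884 0.17282385 0.028     ] [0.51071485 0.17843725 0.028     ] [ 0.52035127 -0.24103043  0.122     ] [ 0.51927431 -0.23081807  0.122     ] [ 0.52455297 -0.25826933  0.026     ]
```

View pics/c1.png

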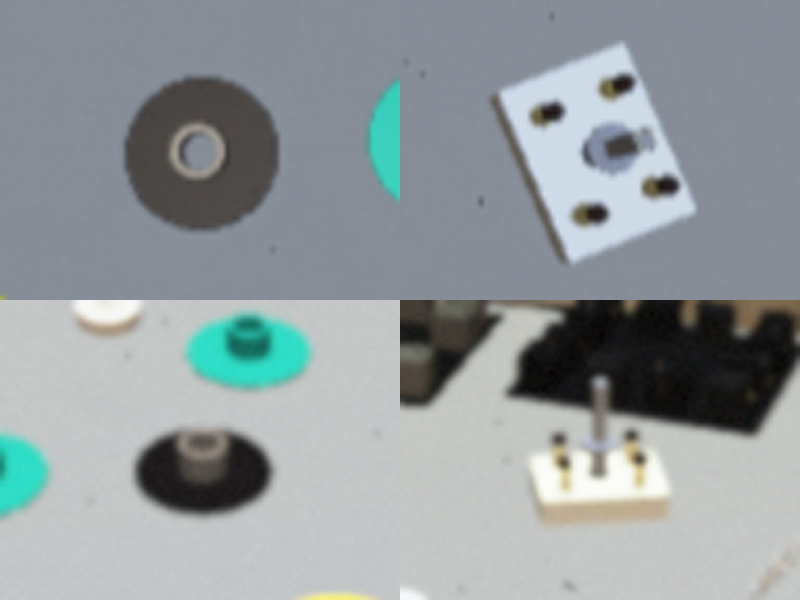

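Run:
```python
from h import *
a=load('top');b=load('side')
print('hub rim',tri((a,204.9,217.9),(b,265.3,242.9)))
print('post top',tri((a,377.9,206.7),(b,291.6,155.1)))
f=lambda x,y:atz(a,319+(x-400+.5)/4.1667-.5,174+(y+.5)/4.1667-.5,.026)[:2]
C=[f(500,95),f(568,262),f(695,212),f(625,42)]
print(C,np.mean(C,0)); d=C[1]-C[0]+C[2]-C[3]; yaw=np.arctan2(d[1],d[0]); print('long yaw',yaw,np.linalg.norm(d)/2)
k=tri((a,204.9,217.9),(b,265.3,242.9))[0]
for yw in(0,np.pi/2,-np.pi/2,np.pi): print(yw,bot.inverse_kinematics([*k[:2],.2],down(yw)))
c=snap('wrist');print(bot.current_ee_pos(),-np.array(c['R']).T@np.array(c['t']),np.array(c['R'])[2],Rn.from_rotvec(bot.current_tool_rot()).as_matrix())
```

```text
hub rim (array([0.51071406, 0.17356357, 0.02480605]), [np.float64(0.00044281791728553055), np.float64(0.00044281791728565)])
post top (array([ 0.52617557, -0.25713152,  0.11729272]), [np.float64(0.0001284052277794575), np.float64(0.00012840522777936067)])
[array([ 0.56190212, -0.19494589]), array([ 0.45483894, -0.23329243]), array([ 0.48518361, -0.31566921]), array([ 0.5950191 , -0.27705524])] [ 0.52423594 -0.25524069]
long yaw -2.8006281439851093 0.11507383666773416
0 [ 1.03443320e-01  7.77164794e-02  1.71430330e+00 -4.44089210e-16
  1.34957287e+00  1.03443320e-01]
1.5707963267948966 [ 1.03443320e-01  7.77164794e-02  1.71430330e+00 -4.44089210e-16
  1.34957287e+00 -1.46735301e+00]
-1.5707963267948966 [ 1.03443320e-01  7.77164794e-02  1.71430330e+00 -4.44089210e-16
  1.34957287e+00  1.67423965e+00]
3.141592653589793 None
[ 0.23213249 -0.52554994  0.21385091] [ 0.2986494  -0.49638785  0.38368461] [-0.23480321 -0.10121572 -0.96675893] [[ 9.14783824e-01  4.03943640e-01 -3.03087586e-04]
 [ 4.03943659e-01 -9.14782839e-01  1.37040145e-03]
 [ 2.76305626e-04 -1.37605138e-03 -9.99999015e-01]]
```

Run:
```python
from h import *
bot.goto([.511,.1735,.20],down(0)); c=snap('wrist','w1')
print(bot.current_clock(),bot.current_ee_pos(),proj(c,[.511,.1735,.028]))
for yw in(.341,.341-np.pi/2): print(bot.inverse_kinematics([.525,-.256,.2],down(yw)))
```

```text
2.8583 [0.51127821 0.17282496 0.20000296] [253.25698541 172.86531774]
[-0.66044022  0.19252693  1.58749466  0.          1.36157106 -1.00144022]
[-6.60440220e-01  1.92526929e-01  1.58749466e+00 -4.44089210e-16
  1.36157106e+00  5.69356107e-01]
```

View pics/w1.png

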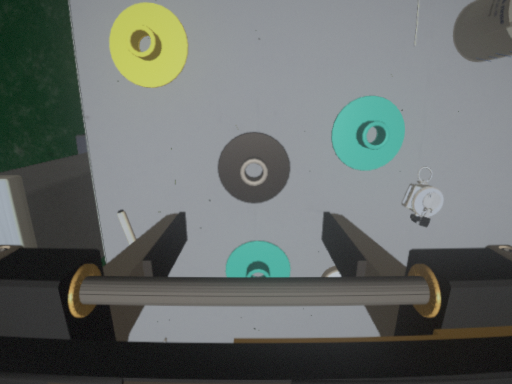

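Hub rim centre is at (254.5,172), within about 1 px of the prediction (253.3,172.9). I'll pick it now.

Run:
```python
from h import *
w=load('w1');a=load('top');b=load('side')
k,e=tri((a,204.9,217.9),(b,265.3,242.9),(w,254.5,172.)); print(k,e,atz(w,254.5,172,.028))
bot.line_to([k[0],k[1],.06]); bot.line_to([k[0],k[1],.009],max_speed=.08)
print('down',bot.current_ee_pos(),bot.current_contact_force())
bot.set_gripper(0.0,15); print(bot.current_opening()*92,bot.current_grip_force(),bot.current_ee_pos())
bot.line_to([k[0],k[1],.30])
yw=.341-np.pi/2; off=np.array([-np.sin(yw),np.cos(yw)])
p=np.array([.525,-.2565])-.11*off
bot.goto([*p,.30],down(yw)); bot.hold(.3)
c=snap('wrist','w2');s=snap('side','s2')
print(bot.current_clock(),bot.current_ee_pos(),bot.current_opening()*92,proj(c,[.525,-.2565,.122]))
cr=cv2.resize(s['pixels'][60:260,200:400],(384,384))
cv2.imwrite('pics/c2.png',cv2.resize(np.hstack([c['pixels'],cr]),(800,343)))
```

```text
[0.51136499 0.17363266 0.02457775] [np.float64(0.0010785800576695822), np.float64(0.00025908983948685465), np.float64(0.0012711996347383983)] [0.51259695 0.17463043 0.028     ]
down [0.51162574 0.17368047 0.00912737] [0.10789046 0.72929778 0.32622117]
34.90928048038943 14.999948940239847 [0.51128353 0.17361164 0.00896801]
9.8417 [ 0.42148055 -0.29306849  0.29998794] 34.890965004482005 [254.55046662  84.02828588]
```

View pics/w2.png

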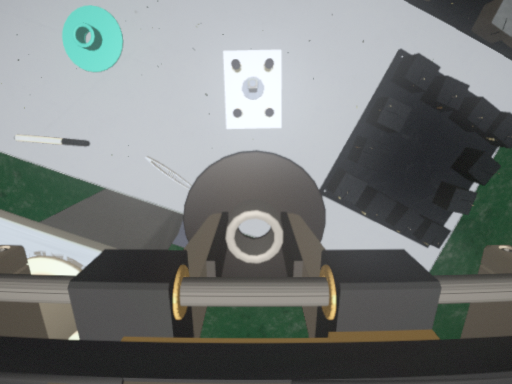

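View pics/c2.png

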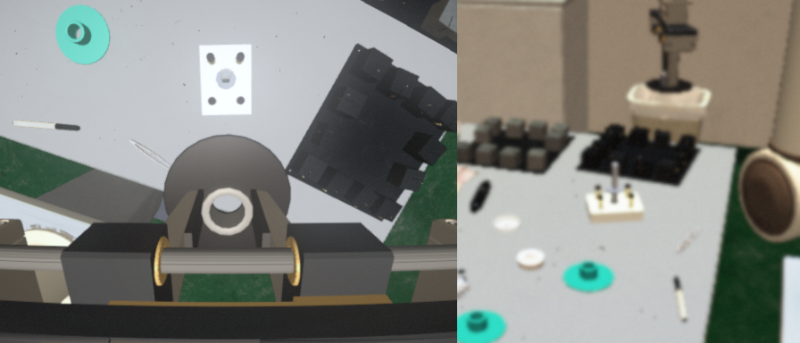

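The wrist view shows the carrier squared with the tool, with the block centred near (253,90). The keeper is held level. I'll zoom in on the post.

Run:
```python
from h import *
c=load('w2');s=load('s2')
A=cv2.resize(c['pixels'][40:140,203:303],(500,500),interpolation=cv2.INTER_CUBIC)
B=cv2.resize(s['pixels'][130:205,270:315],(300,500),interpolation=cv2.INTER_CUBIC)
cv2.imwrite('pics/c3.png',np.hstack([A,B]))
print(-np.array(c['R']).T@np.array(c['t']))
for z in(.122,.06,.026): print(z,proj(c,[.525,-.2565,z]))
```

```text
[ 0.4900515  -0.26848424  0.46994351]
0.122 [254.55046662  84.02828588]
0.06 [254.49624551  88.85942431]
0.026 [254.47306171  90.92562748]
```

View pics/c3.png

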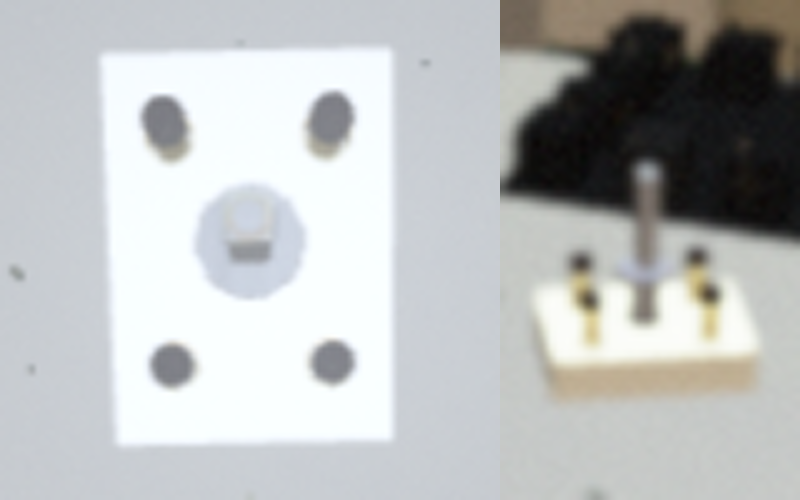

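Run:
```python
from h import *
a=load('top');b=load('side');c=load('w2');s=load('s2')
p=np.array([.42148,-.29307,.3]);print('hub rim in w2 pred',proj(c,p+[0,0,.019]))
sv=(270+(648-500+.5)*45/300-.5,130+(170+.5)*75/500-.5);print(sv)
print(tri((a,377.9,206.7),(s,*sv)),tri((c,252.2,82.4),(s,*sv)),tri((a,377.9,206.7),(s,*sv),(c,252.2,82.4)))
print(atz(c,252.2,82.4,.122),atz(c,252.4,88,.06),atz(s,*sv,.122),atz(a,377.9,206.7,.122))
ss=(270+(647-500+.5)*.15-.5,130+(268.5)*.15-.5);print('shoulder side',atz(s,*ss,.06),tri((s,*ss),(c,252.4,88)))
```

```text
hub rim in w2 pred [254.48638182 239.49122504]
(291.775, 155.075)
(array([ 0.52584659, -0.25714775,  0.11743264]), [np.float64(0.00019624297324696578), np.float64(0.00019624297324685624)]) (array([ 0.52546803, -0.25317261,  0.11931236]), [np.float64(0.0006261138776468573), np.float64(0.0006261138776464521)]) (array([ 0.52566439, -0.25456841,  0.11941841]), [np.float64(0.0017868131622471065), np.float64(0.0009222206416685818), np.float64(0.0015417216190830583)])
[ 0.52581396 -0.25319314  0.122     ] [ 0.52510164 -0.25327994  0.06      ] [ 0.52363553 -0.24731438  0.122     ] [ 0.52569552 -0.25557705  0.122     ]
shoulder side [ 0.52353234 -0.24975748  0.06      ] (array([ 0.52476009, -0.25329263,  0.05821126]), [np.float64(0.0004987367273705229), np.float64(0.0004987367273703616)])
```

Run:
```python
from h import *
yw=.361-np.pi/2
bot.goto([.5243,-.2541,.20],down(yw)); bot.line_to([.5243,-.2541,.136]); bot.hold(.3)
c=snap('wrist','w3');s=snap('side','s3');print(bot.current_clock(),bot.current_ee_pos(),bot.current_contact_force())
A=cv2.resize(c['pixels'][180:300,194:314],(400,400),interpolation=cv2.INTER_CUBIC)
B=cv2.resize(s['pixels'][120:210,250:340],(400,400),interpolation=cv2.INTER_CUBIC)
cv2.imwrite('pics/c4.png',np.hstack([A,B]))
```

```text
11.4667 [ 0.52455552 -0.25426178  0.13650387] [-0.56759115 -0.00435498 -0.68598696]
```

View pics/c4.png

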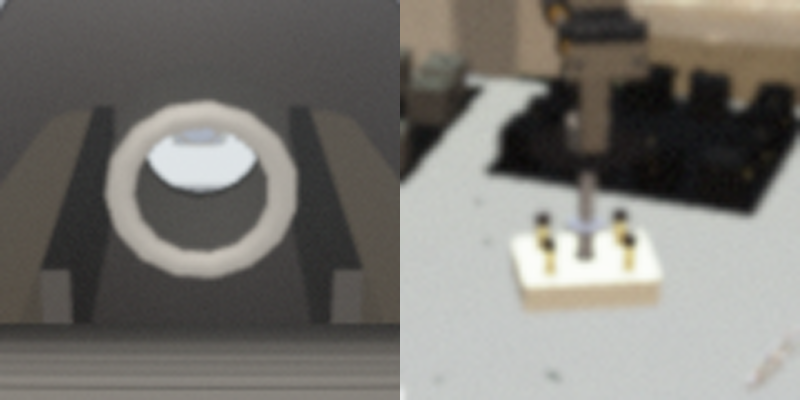

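Run:
```python
from h import *
c=load('w3');yw=.361-np.pi/2;off=np.array([-np.sin(yw),np.cos(yw),0])
t=bot.current_ee_pos()
for v in (131,137,145):
    q=atz(c,254,180+v/3.333,.122)-t; print(v,'near edge rel tcp',q@off,q[0]*np.cos(yw)+q[1]*np.sin(yw))
q=atz(c,254.3,236.7,t[2]+.019)-t;print('ring',q@off, q[0]*np.cos(yw)+q[1]*np.sin(yw))
print('base of vis: front foot line at .06', [ (atz(c,254,180+v/3.333,.06)-t)@off for v in (137,145)])
```

```text
131 near edge rel tcp -0.0003912520421932033 0.0001373174579114461
137 near edge rel tcp -0.0017935139988407612 0.0001369980658068162
145 near edge rel tcp -0.0036716124907618395 0.00013657022982449985
ring 0.0015494879819199763 0.000292817827948195
base of vis: front foot line at .06 [np.float64(-0.02674122723706229), np.float64(-0.0292486639936382)]
```

Run:
```python
from h import *
c=load('w3');yw=.361-np.pi/2;off=np.array([-np.sin(yw),np.cos(yw),0])
t=np.array(bot.current_ee_pos());K=t+1.5e-3*off;P=np.array([.5255,-.2537,0])
f=lambda X:((proj(c,X)-[194,180])*3.333).round()
print('cam rel tcp',(-np.array(c['R']).T@c['t']-t)@off)
for n,r,z,C in(('rim in',.012,t[2]+.019,K),('rim out',.018,t[2]+.019,K),('hole bottom',.012,t[2]-.009,K),('post top',.006,.122,P),('post foot',.006,.06,P),('shoulder',.016,.06,P),('block',.058,.026,P)):
    print(n,f(np.r_[(C-r*off)[:2],z]),f(np.r_[(C+r*off)[:2],z]))
```

```text
cam rel tcp 0.07265653177309538
rim in [199. 248.] [199. 128.]
rim out [199. 277.] [199.  96.]
hole bottom [199. 184.] [199.  78.]
post top [198. 150.] [198.  99.]
post foot [199.  66.] [199.  25.]
shoulder [199.  99.] [199. -10.]
block [199. 183.] [ 199. -169.]
```

The post top shows through the hole, laterally centred (x≈200 against ring 201 in the crop) and about 1–2 mm ahead. I'll shift by 1.3 mm and descend with force checks.

Run:
```python
from h import *
yw=.361-np.pi/2;off=np.array([-np.sin(yw),np.cos(yw)])
p=np.array([.5243,-.2541])+.0013*off; ok=True
f0=np.array(bot.current_contact_force())
bot.line_to([*p,.136],down(yw),max_speed=.05)
for z in list(np.arange(.128,.0705,-.008))+[.0715,.0705,.0698]:
    bot.line_to([*p,z],max_speed=.05)
    f=np.array(bot.current_contact_force())-f0
    print(round(z,4),f.round(2))
    if np.linalg.norm(f)>4: ok=False;break
print(ok,bot.current_ee_pos())
if ok:
    bot.set_gripper(.7); bot.hold(.4); print(bot.current_ee_pos(),bot.current_grip_force())
s=snap('side','s4');w=snap('wrist','w4');print(bot.current_clock())
A=cv2.resize(w['pixels'][130:330,154:354],(400,400),interpolation=cv2.INTER_CUBIC)
B=cv2.resize(s['pixels'][120:210,250:340],(400,400),interpolation=cv2.INTER_CUBIC)
cv2.imwrite('pics/c5.png',np.hstack([A,B]))
```

```text
0.128 [ 0.95 -0.71  0.24]
0.12 [ 0.01  0.32 -0.1 ]
0.112 [ 0.98 -0.45 -0.21]
0.104 [ 1.35 -0.6   0.43]
0.096 [ 1.09 -0.35  0.04]
0.088 [0.1  0.04 0.09]
0.08 [0.4  0.38 0.16]
0.072 [ 0.39  0.51 -0.1 ]
0.0715 [ 0.76 -0.66  0.06]
0.0705 [-0.   -0.12 -0.64]
0.0698 [ 0.49 -0.05  0.36]
True [ 0.52546987 -0.25360864  0.0697424 ]
[ 0.52553019 -0.25366314  0.06981258] 0.0
16.0333
```

View pics/c5.png

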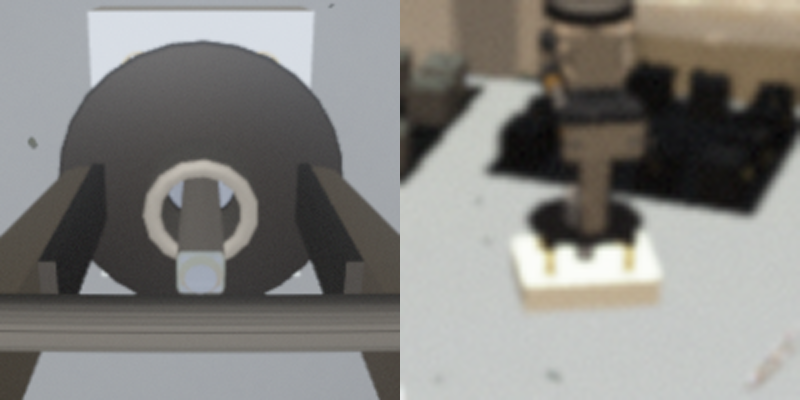

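The keeper sits flat on the shoulder, the post stands centred through the hub, and the block is square with the tool. Next: grip the post top and lift.

Run:
```python
from h import *
yw=.361-np.pi/2;off=np.array([-np.sin(yw),np.cos(yw),0]);w=load('w4')
t=np.array(bot.current_ee_pos())
q=atz(w,154+100.5,130+135.5,.122)-t; d=q@off; print('post rel tcp along x',d,q@[np.cos(yw),np.sin(yw),0])
p=t[:2]+np.clip(d,-.003,.003)*off[:2]
bot.line_to([*t[:2],.094],max_speed=.06); bot.line_to([*p,.094],max_speed=.05)
bot.set_gripper(0.,45); bot.hold(.3)
print(bot.current_opening()*92,bot.current_grip_force(),bot.current_contact_force(),bot.current_ee_pos())
bot.line_to([*p,.114],max_speed=.03); print(bot.current_contact_force(),bot.current_ft_torque())
bot.line_to([*p,.244],max_speed=.06); bot.hold(1.)
s=snap('side','s5');w=snap('wrist','w5');print(bot.current_clock(),bot.current_ee_pos(),bot.current_opening()*92,bot.current_contact_force(),bot.current_grip_force())
A=cv2.resize(w['pixels'][130:330,154:354],(400,400),interpolation=cv2.INTER_CUBIC)
B=cv2.resize(s['pixels'][70:190,230:350],(400,400),interpolation=cv2.INTER_CUBIC)
cv2.imwrite('pics/c6.png',np.hstack([A,B]))
```

```text
post rel tcp along x 0.001962538043171754 0.00010494081790928878
11.907339883607728 45.00003397464752 [-0.2175364  -0.00788406  0.64616773] [ 0.52738965 -0.2529614   0.09405014]
[ 0.40890559 -0.93271438 -4.5876416 ] [-0.00908291 -0.03282026 -0.04609897]
22.2083 [ 0.52735749 -0.25294074  0.24399451] 11.968499861070104 [-0.59603389  0.64629493 -4.88301828] 44.99846935272217
```

View pics/c6.png

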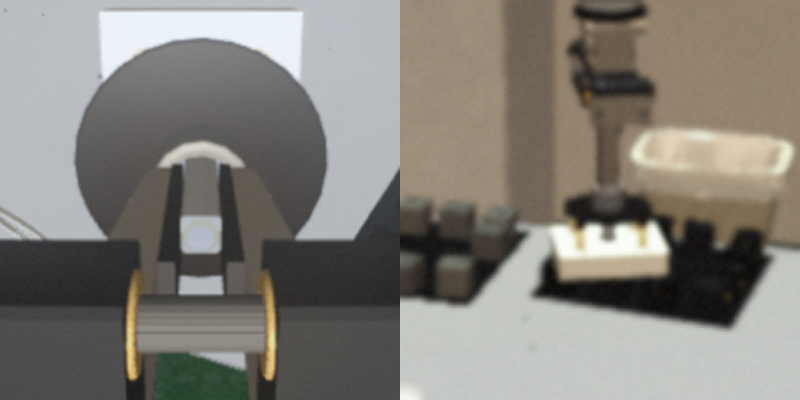

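Run:
```python
from h import *
yw=.361-np.pi/2;off=np.array([-np.sin(yw),np.cos(yw),0])
for n,z in(('w4',0),('w5',.15)):
    c=load(n);P=np.array([.5273,-.253,0])
    for a in(0,.05,.1,-.05): print(n,a,proj(c,P+off*(.058*np.cos(a)+(.096-.0)*np.sin(a))+[0,0,.026+z+.058*np.sin(a)]).round(1))
```

```text
w4 0 [254.3 132.3]
w4 0.05 [254.3 126.2]
w4 0.1 [254.3 120.1]
w4 -0.05 [254.3 138.4]
w5 0 [254.3 132.9]
w5 0.05 [254.3 127.5]
w5 0.1 [254.3 122.1]
w5 -0.05 [254.3 138.4]
```

The pitch matches the carrier as it stood on the table to within about 0.01 rad, so it is level and still. Handing in.

```bash
python3 -c "
from workcell import bot
print(bot.job_done())"
```

```text
the job is handed in; nothing more can be done
None
```

I handed the job in at about 22 s of the 54 s limit: the keeper sits on the shoulder and the carrier is held level by its post, base about 15 cm up; the last pictures look right, but no verdict came back and I didn't measure each vial.

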